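Feed the hinge pin to the relay frame's carriage

ROBOT

A 7-joint arm with a two-finger parallel gripper is mounted at the origin on the work surface. World frame = base frame: x ahead of the robot, y to its left, z up, the work surface at z = 0. Lengths are in m, angles in rad, forces in N, time in s.
With the tool pointing down it reaches from about 0.425 to 1.025 m from the base axis. Payload 3.6 kg.
Tool frame: the origin (TCP) lies at the very end of the fingers, on their centre line; the grasp point (between the pads) lies 19 mm behind it; z points along the fingers, y is the line along which they close (so a half turn about z gives the same grasp; the last joint's range is limited). The gripper opens to 85 mm and grips with 20 to 120 N. Pads are 22 mm wide; open, the fingers measure 114 mm over their backs; the gripper's body (76 mm by 85 mm) begins 54 mm behind the grasp point. The pads swing forward as they close: fully open they stand 13 mm farther back than shut.
Start: joints at [1.139, 0.591, 0.048, 1.609, -0.033, 0.943, -0.034], TCP at [0.241, -0.684, 0.231] pointing down, gripper open.
Joint ranges: [-2.69, 2.69], [-0.47, 2.24], [-1.27, 1.36], [0.19, 2.51], [-1.53, 4.68], [0.08, 2.07], [-3.09, 3.09]. Speed limits (rad/s): [2.57, 2.57, 3.14, 3.14, 3.14, 3.14, 3.14].

INTERFACE

Orientations are given as a unit quaternion [w, x, y, z].
In Python, from rig import bot gives the robot as it stands.
- The arm moves only by the tool step_arm, never from a script. Its argument "deltas" is a list that holds one entry, the list of rows, each a list of 4 numbers: the shift along the tool's x, y, z in cm, then the turn about the tool's z in rad. A call has 1 to 8 rows; each row is the pose to reach, as a shift and turn from the pose commanded when the call began, along the tool's axes at that moment; what a row does not reach only later rows make up. A row lasts 1/10 s, in which the tool goes at most 50 mm and 8.59 degrees, less where a joint would pass 70% of its speed; a pose out of reach is approached as far as the arm can. A call with a gripper value outside its range is refused whole. "grip" is the opening, from 0 (shut) to 1 (fully open), set as the call begins (left out, the last holds). The fingers move at their own pace and stop on an object; "squeeze" is the grip in N (left out, the last holds). Time passes only in rows, so rows that repeat a pose let the fingers close. It gives the time, the measured TCP pose, the force, the opening and the grip force at its end, in the units of the state.
- bot.state(): the state, without advancing time (a new reading comes with each control period).
- bot.get_image(name): name is "side" or "top"; returns a dict with "image" (480x640x3 uint8, red, green, blue), "K" (3x3 intrinsics, pixels), "k1" (the pictures are not rectified: a ray, as slopes to the right and down, at radius r is drawn at 1 + k1 r^2 times it, then the intrinsics apply), "rvec" (rotation vector, rad) and "tvec" (3), from world to camera coordinates, as OpenCV has them. Camera axes: x right, y down, z forward; pixel columns grow to the right and rows downward; lengths in m; the calibration is good to about 2 mm. A picture is of the moment at which its call begins. There is no depth.
- bot.sign_off(): hands the job in; it is judged then, once.
Trained networks look in the newest picture that a camera, given by its name, has taken for a name from the list of things; names that differ only in an ending like _2 or _b are one class to them, and where a whole thing is asked for, a point or a joint stands for the part that bears it (a point fixed in the world has none). Each returns a list of dicts, best first, with "p" (0 to 1); they miss things now and then, are a little off and sometimes report something else, mostly with a low value. They report only what shows in the picture. A call takes as long as a camera call.
- bot.search_frame(camera, target): "centre" ([x, y, z] in m, in the coordinates of the camera as it stood for that picture, good to about 4 mm: the middle of the surface that is visible of it).
- bot.tip_of(camera, target): "centre" ([x, y, z] in m, in the coordinates of the camera as it stood for that picture, good to about 4 mm: a listed point, or the origin of a listed thing).
The state is a dict: "time_s": time; "q": joint angles; "dq": joint speeds; "joint_torque": joint torques, N m; "position": TCP position; "eef_rot": TCP orientation; "contact_force": force on the tool from outside, world axes, zero at the start; "torque": the same for the moment, N m; "gripper_width": finger opening in m; "finger_force": force on a finger pad.
Only numpy, scipy, OpenCV 4.12 (cv2) and the standard library are available. Lean on these libraries where they do the work, as an engineer would, in place of code of your own. Each camera call takes 0.05 s, during which the arm holds its last target. There are 200 camera calls.

TASK

One lane of the two-lane feeder holds the bronze hinge pin behind its gate, the other holds the knurled brass nut. Push the small carriage in the clamped orange relay frame sideways by its fin until it is against the stop in front of the lane with the hinge pin, then press down the rocker paddle on that side and keep it down until the pin has rolled out into the carriage, and let the paddle come up again so that the gate shuts. Only push and press: do not touch the pin or the nut, keep the nut shut in behind its own gate, and do not disturb the other things on the bench.

Things in the scene. Friction and masses are not known exactly. Their poses are not given: they have to be found in the camera images.
- feeder: The fixture, fixed to the bench: a sloping two-lane feeder with the clamped orange relay frame at its foot. Origin on the bench top (z = 0), mid-fixture; x points up the lanes, away from the robot, y to the left, z up; yaw within 0.25 rad. Left lane at y = +40 mm, right lane at y = -40 mm. It spans x -144 to +140, y -192 to +192 mm, at rest at most 105 mm high, 125 mm with a gate up.
- left_gate (a point): Foot of the upright steel gate of the left lane, at its middle (20 mm in front of the fixture's origin, 40 mm left, 48 mm up). The lane is 46 mm wide inside with 22 mm side walls and runs from a lip 25 mm in front of the gate (floor 40 mm above the bench) to 125 mm behind it (floor 72 mm up). The gate lifts straight up as the left rocker paddle is pressed.
- right_gate (a point): As left_gate, for the right lane (40 mm right of the fixture's origin).
- frame_middle (a point): Middle of the orange relay frame on the bench at the lanes' foot: 66 mm deep (fixture's x), 190 mm long (y), rails 18 mm and ends 32 mm high. Cast-iron jaws 44 mm high hold its ends, out to 115 mm either side; the clamp screw with its cross bar runs on to 162 mm on the left, 39 mm high. The carriage slides in the frame.
- carriage (a joint): Slide of the carriage along the fixture's y axis, m: 0 in the middle, +0.040 at the stop in front of the left lane, -0.040 at the stop in front of the right lane. Slides with about 1.5 N of friction and stays where it is left.
- carriage_fin (a point): Middle of the fin of the carriage. The fin is an upright aluminium plate 8 mm thick (fixture's y), 50 mm long (fixture's x), from 24 to 80 mm above the bench, standing out towards the robot from the carriage's front wall; this point is 60 mm above the bench and 27 mm in front of the wall. Push on either broad face to slide the carriage; the space on both sides of the fin is free above 20 mm.
- carriage_groove (a point): Middle of the bottom of the V-shaped groove of the carriage, 22 mm above the bench; the groove runs along the fixture's y, is 58 mm long and 38 mm wide between its walls. The pin comes to rest in it with its centre about 6 mm above this point.
- hinge_pin: Dull bronze hinge pin, a plain round rod 12 mm in diameter and 40 mm long, 40 g, lying across its lane (along the fixture's y) against the gate; which lane is different from start to start. Origin at its centre. Rolls down by itself when the gate is lifted by more than about 10 mm; takes under 1 s to reach the carriage.
- brass_nut: Knurled brass adjusting nut, a short fat ribbed cylinder 24 mm in diameter and 22 mm long with a dark bore, 75 g, lying on its side behind the gate of the other lane. Origin at its centre.
- left_paddle (a joint): Angle of the left rocker, rad: 0 at rest (gate down), 0.34 pressed fully down against its stop (gate 20 mm up). Spring return: needs about 2 N to start and 5 N to hold it fully down at the paddle; let go, it comes back to 0 and the gate shuts.
- left_paddle_top (a point): Middle of the top of the left rocker's paddle, a ribbed iron plate 44 x 44 mm, at rest at 170 mm to the left and 27 mm to the front of the fixture's origin, 95 mm above the bench. The rocker pivots 70 mm from it towards the lanes; fully pressed, this point is 23 mm lower.
- right_paddle (a joint): As left_paddle, for the right rocker and the right lane.
- right_paddle_top (a point): As left_paddle_top, for the right rocker, 170 mm to the right of the fixture's origin.
- shim_tin: Open steel tin of shims, 70 x 90 x 28 mm, beside the left lane; a bystander, leave it alone. Origin at its underside.
- coil_bobbin: Copper coil bobbin, 34 mm across and 34 mm high, in front of the right paddle; a bystander, leave it alone. Origin at its underside.
- screwdriver: Screwdriver 170 mm long, lying beside the right lane; a bystander, leave it alone. Origin at its underside.
- gauge_block: Steel block 50 x 30 x 20 mm in front of the left paddle; a bystander, leave it alone. Origin at its underside.
- oil_can: Dark can 54 mm across, 110 mm high, well to the left; a bystander, leave it alone. Origin at its underside.
- mug: White mug 76 mm across, 85 mm high, well to the right; a bystander, leave it alone. Origin at its underside.
- spanner: Spanner 160 mm long, well to the right; a bystander, leave it alone. Origin at its underside.

How it is judged:
On the way, in this order (a step that is already met when the one before it is completed fails the run):
1. the carriage stands in front of the pin's lane, within 6 mm of its stop, with both gates down (((y of hinge_pin in the frame of feeder above 0 m and value of joint carriage above 0.034 m) or (y of hinge_pin in the frame of feeder below 0 m and value of joint carriage below -0.034 m)) and value of joint each of left_paddle, right_paddle below 0.06 rad), for 0.2 s.
2. the paddle of the pin's lane is pressed so that its gate lifts (((y of hinge_pin in the frame of feeder above 0 m and value of joint left_paddle above 0.18 rad) or (y of hinge_pin in the frame of feeder below 0 m and value of joint right_paddle above 0.18 rad))), for 0.05 s.
At the end, for the whole second after the job is handed in: The hinge pin rests in the carriage groove (within 10 mm across, 13 mm along, 14 mm up), the carriage is within 6 mm of the stop at the pin's lane, both paddles are up and gates down (0.05 rad), and the nut is still behind its gate, within 15 mm of its start (((y of hinge_pin in the frame of feeder above 0 m and value of joint carriage above 0.034 m) or (y of hinge_pin in the frame of feeder below 0 m and value of joint carriage below -0.034 m)) and value of joint each of left_paddle, right_paddle below 0.05 rad and x of hinge_pin in the frame of carriage_groove between -0.01 and 0.01 m and y of hinge_pin in the frame of carriage_groove between -0.013 and 0.013 m and z of hinge_pin in the frame of carriage_groove between 0 and 0.014 m and linear speed of hinge_pin below 0.02 m/s and x of brass_nut in the frame of feeder above -0.015 m and distance of brass_nut from where it was at the start of the episode below 0.015 m); the robot touches nothing.
It fails at once if the fingers or arm touch the pin or the nut (contact force between any of the fingers, the arm and hinge_pin above 0.5 N or contact force between any of the fingers, the arm and brass_nut above 0.5 N).
It fails at once if the pin or the nut is lifted, or falls to the bench (height (world z) of hinge_pin above 0.09 m or height (world z) of brass_nut above 0.095 m or height (world z) of hinge_pin below 0.018 m or height (world z) of brass_nut below 0.03 m).
It fails at once if the nut is let out of its lane, more than 15 mm from where it began (distance of brass_nut from where it was at the start of the episode above 0.015 m).
It fails at once if another thing on the bench is moved by more than 20 mm (distance of any of shim_tin, coil_bobbin, screwdriver, gauge_block, oil_can, mug, spanner from where it was at the start of the episode above 0.02 m).
It also fails if it takes over 38 s, if anything falls off the work surface, if the arm or the gripper's body presses on something with over 40 N, if the wrist force passes 120 N, or if a joint passes its speed limit or range.

## Working session

There is one attempt and no reset: what is moved stays moved. The work goes in short steps, Python scripts to look and compute and a tool call to move; the robot and the scene stay as the last step left them, time stands still between calls to the robot, and variables do not carry over. Pictures are saved under pics/ and viewed, at most 10 in all, crops included, and the job is handed in when it is done.

Besides the shell and the picture viewer there is one more tool, called after "Emit:" by a JSON object that holds its "name" and its "arguments". step_arm: Moves the arm, as the interface text tells. Its arguments: {"type":"object","properties":{"deltas":{"type":"array","items":{"type":"array","items":{"type":"array","items":{"type":"number"}}}},"grip":{"type":"number"},"squeeze":{"type":"number"}},"required":["deltas"]}

```bash
mkdir -p pics
cat > h.py <<'E'
import numpy as np,cv2
from rig import bot
from scipy.spatial.transform import Rotation as R
def look(cam,fn=None):
    d=bot.get_image(cam)
    if fn: cv2.imwrite('pics/'+fn,d['image'][:,:,::-1])
    return d
def w(d,c): return cv2.Rodrigues(np.array(d['rvec'],float))[0].T@(np.array(c)-np.array(d['tvec']).ravel())
def pix(d,p):
    M=cv2.Rodrigues(np.array(d['rvec'],float))[0]; c=M@np.array(p)+np.array(d['tvec']).ravel()
    s=c[:2]/c[2]; s=s*(1+d['k1']*(s@s)); return (np.array(d['K'])@np.append(s,1))[:2]
E
python3 - <<'E'
from h import *
np.set_printoptions(precision=4,suppress=True)
for cam in('side','top'):
    d=look(cam,cam+'0.png')
    for n in('feeder','left_gate','right_gate','frame_middle','carriage_fin','carriage_groove','left_paddle_top','right_paddle_top','hinge_pin','brass_nut','coil_bobbin','gauge_block'):
        for r in bot.tip_of(cam,n)[:2]:
            p=w(d,r['centre']);print(cam,n,round(r['p'],2),p,pix(d,p).round())
s=bot.state();print(s['time_s'],s['position'],s['eef_rot'],R.from_quat(np.roll(s['eef_rot'],-1)).as_matrix())
E
```

```text
side feeder 0.63 [ 0.5854  0.0624 -0.0008] [296. 280.]
side left_gate 0.57 [0.5607 0.1032 0.048 ] [290. 276.]
side left_gate 0.39 [ 0.6443  0.2533 -0.0004] [214. 304.]
side right_gate 0.58 [0.5732 0.0234 0.049 ] [312. 259.]
side frame_middle 0.86 [ 0.517   0.0562 -0.0001] [318. 293.]
side carriage_fin 0.75 [0.4679 0.0467 0.0612] [338. 280.]
side carriage_groove 0.7 [0.5149 0.0507 0.0177] [321. 286.]
side left_paddle_top 0.69 [0.54   0.2289 0.0952] [249. 288.]
side left_paddle_top 0.55 [ 0.4726 -0.1255 -0.0016] [385. 269.]
side right_paddle_top 0.59 [ 0.5802 -0.1056  0.0922] [349. 222.]
side right_paddle_top 0.3 [0.5414 0.229  0.0944] [249. 288.]
side hinge_pin 0.41 [0.5424 0.2287 0.0931] [249. 288.]
side brass_nut 0.63 [0.6429 0.2548 0.0005] [214. 304.]
side coil_bobbin 0.79 [ 0.4684 -0.1255 -0.002 ] [386. 270.]
side gauge_block 0.58 [0.4321 0.2759 0.0013] [267. 363.]
side gauge_block 0.41 [0.5725 0.0239 0.0512] [312. 258.]
top feeder 0.61 [0.587  0.0657 0.0011] [286. 256.]
top left_gate 0.2 [ 0.6363 -0.4296 -0.0013] [477. 239.]
top right_gate 0.44 [ 0.4477 -0.4029  0.0007] [470. 312
[... 202 characters left out ...]
.514  0.0508 0.0234] [291. 284.]
top carriage_groove 0.25 [0.5715 0.0239 0.0457] [302. 261.]
top left_paddle_top 0.66 [0.5404 0.2332 0.0943] [214. 271.]
top right_paddle_top 0.91 [ 0.5784 -0.1077  0.0972] [357. 256.]
top hinge_pin 0.58 [0.5789 0.0247 0.0508] [302. 257.]
top hinge_pin 0.3 [ 0.4486 -0.4014 -0.0003] [469. 312.]
top brass_nut 0.46 [0.5781 0.1032 0.0621] [270. 257.]
top coil_bobbin 0.45 [ 0.4714 -0.1241  0.0041] [360. 302.]
top gauge_block 0.61 [0.427  0.2773 0.0018] [201. 319.]
top gauge_block 0.49 [ 0.471  -0.1243  0.0001] [360. 302.]
1.3 [ 0.2409 -0.6838  0.2313] [-0.      0.9857  0.1686 -0.    ] [[ 0.9432  0.3323 -0.    ]
 [ 0.3323 -0.9432  0.    ]
 [-0.     -0.     -1.    ]]
```

Run:
```python
import cv2
a=cv2.imread('pics/top0.png')[215:335,180:390]
b=cv2.imread('pics/side0.png')[200:380,180:420]
cv2.imwrite('pics/ta.png',cv2.resize(a,None,fx=3.8,fy=3.8,interpolation=3))
cv2.imwrite('pics/sa.png',cv2.resize(b,None,fx=3.3,fy=3.3,interpolation=3))
```

```text
(no output)
```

View pics/ta.png

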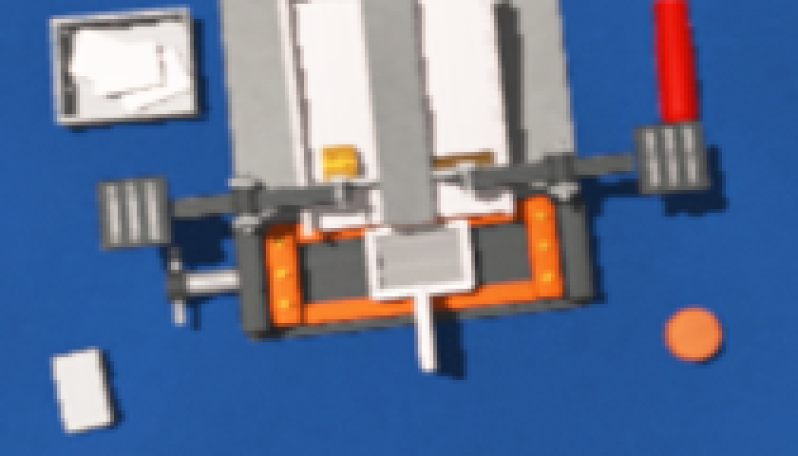

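View pics/sa.png

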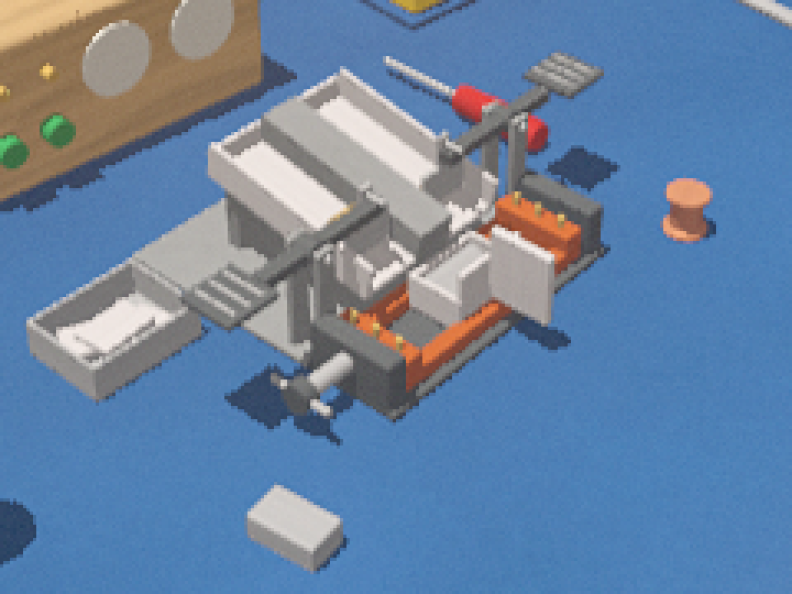

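The top view shows a bright square nut in the left lane (269,257) and the dull bronze bar in the right lane (302,257). The pin is therefore on the right, and I need to push the fin to the right. I'll turn the tool to fixture yaw (about 0.115), shut the fingers and travel high.

Emit:
{"name": "step_arm", "arguments": {"deltas": [[[3.6,-3.25,0,0.12],[7.2,-6.5,0,0.224],[10.8,-9.75,0,0.224],[14.4,-13,0,0.224],[18,-16.25,0,0.224],[21.6,-19.5,0,0.224],[25.2,-22.75,0,0.224],[28.8,-26,0,0.224]]], "grip": 0}}

```text
time_s: 2.1
position: [0.427, -0.3412, 0.2317]
eef_rot: [0.0, 0.998, 0.057, 0.0]
contact_force: [1.4, -0.4, 0.1]
gripper_width: 0.0001
finger_force: 0.0
```

Emit:
{"name": "step_arm", "arguments": {"deltas": [[[1,-4.8,0,0],[2,-9.6,0,0],[3.5,-14.4,0,0],[5,-19.2,0,0],[6,-24,0,0],[7,-28.8,0,0],[8,-33.6,0,0],[8.6,-38.4,0,0]]]}}

```text
time_s: 2.9
position: [0.4684, 0.0506, 0.2319]
eef_rot: [-0.0, 0.998, 0.057, 0.001]
contact_force: [0.2, 0.6, 0.4]
gripper_width: 0.0003
finger_force: 0.0
```

Emit:
{"name": "step_arm", "arguments": {"deltas": [[[0,-3.7,0,0],[0,-3.7,4,0],[0,-3.7,8,0],[0,-3.7,11,0],[0,-3.7,11,0]]]}}

```text
time_s: 3.4
position: [0.4609, 0.0848, 0.1185]
eef_rot: [0.001, 0.998, 0.058, -0.004]
contact_force: [-0.5, 1.1, 0.3]
gripper_width: -0.0004
finger_force: 0.0
```

Run:
```python
from h import *
np.set_printoptions(precision=4,suppress=True)
s=bot.state();print(s['time_s'],s['position'],s['eef_rot'])
ex=np.array([.9934,.1146,0]);ey=np.array([-.1146,.9934,0])
for cam in('side','top'):
    d=look(cam,cam+'1.png')
    for n in('carriage_fin','right_paddle_top'):
        for r in bot.tip_of(cam,n)[:1]:
            p=w(d,r['centre']);v=p-s['position'];print(cam,n,round(r['p'],2),p,v@ex,v@ey,v[2])
    if cam=='side':
        a=d['image'][180:380,200:440,::-1];cv2.imwrite('pics/s1.png',cv2.resize(a,None,fx=3,fy=3,interpolation=3))
```

```text
3.4 [0.4609 0.0848 0.1185] [ 0.0008  0.9983  0.0577 -0.0036]
side carriage_fin 0.92 [0.4648 0.0478 0.0608] -0.00034450563278464743 -0.037226632579731675 -0.057651062912389944
side right_paddle_top 0.42 [ 0.5826 -0.1095  0.093 ] 0.09869568528743002 -0.2070029803005905 -0.025437976431451792
top carriage_fin 0.76 [0.4659 0.0494 0.0644] 0.000982095552210098 -0.03573551307704823 -0.05410214780414957
top right_paddle_top 0.86 [ 0.5777 -0.1094  0.0965] 0.09383028155877034 -0.2063079037906511 -0.021960339532175174
```

View pics/s1.png

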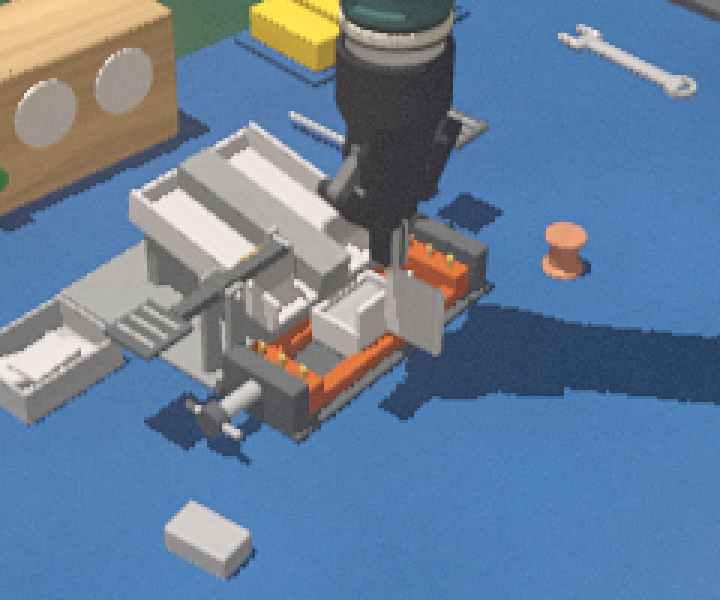

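Tool 36 mm left of the fin, clear to descend (fin at crop 415,300). Lower beside it, then push right in steps, watching the force.

Emit:
{"name": "step_arm", "arguments": {"deltas": [[[0,0,3.5,0],[0,0,7,0],[0,0,7,0],[0,1,7,0],[0,2,7,0],[0,3,7,0],[0,3.8,7,0],[0,4.2,7,0]]]}}

```text
time_s: 4.5
position: [0.4692, 0.0423, 0.0523]
eef_rot: [-0.0, 0.998, 0.057, 0.001]
contact_force: [0.7, 1.4, 1.0]
gripper_width: -0.0001
finger_force: 0.9
```

Emit:
{"name": "step_arm", "arguments": {"deltas": [[[0,0.3,0,0],[0,0.6,0,0],[0,0.8,0,0],[0,0.8,0,0]]]}}

```text
time_s: 4.9
position: [0.469, 0.0352, 0.0512]
eef_rot: [0.0, 0.998, 0.057, -0.0]
contact_force: [-0.5, 0.4, -0.3]
gripper_width: 0.0001
finger_force: 0.1
```

Run:
```python
from h import *
np.set_printoptions(precision=4,suppress=True)
s=bot.state();print(s['time_s'],s['position'],s['contact_force'])
for cam in('side','top'):
    d=look(cam,cam+'2.png')
    for n in('carriage_fin','carriage_groove','frame_middle'):
        for r in bot.tip_of(cam,n)[:1]:
            p=w(d,r['centre']);v=p-[.5866,.0653,0];print(cam,n,round(r['p'],2),p,v@[.9934,.1146,0],v@[-.1146,.9934,0])
```

```text
4.9 [0.469  0.0352 0.0512] [-0.4674  0.4261 -0.3281]
side carriage_fin 0.63 [0.4679 0.0135 0.0603] -0.1238215798829903 -0.037823383268822466
side carriage_groove 0.86 [0.5223 0.0197 0.0182] -0.06909161361981347 -0.03791111206590352
side frame_middle 0.87 [0.5115 0.0579 0.0036] -0.0754164755761792 0.0012578372031958325
top carriage_groove 0.61 [0.5213 0.0213 0.0253] -0.06991603387774366 -0.03625118681174082
top frame_middle 0.96 [0.5168 0.0574 0.0017] -0.07024139961821818 0.00016366560693004142
```

Emit:
{"name": "step_arm", "arguments": {"deltas": [[[0,0.2,0,0],[0,0.4,0,0],[0,0.4,0,0]]]}}

```text
time_s: 5.6
position: [0.4694, 0.0314, 0.0512]
eef_rot: [-0.0, 0.998, 0.057, -0.0]
contact_force: [-1.0, 1.5, 0.0]
gripper_width: 0.0001
finger_force: 0.4
```

Emit:
{"name": "step_arm", "arguments": {"deltas": [[[0,0.2,0,0],[0,0.2,0,0],[0,0.4,0,0],[0,0.4,0,0]]]}}

```text
time_s: 6.0
position: [0.4695, 0.0301, 0.0512]
eef_rot: [-0.001, 0.998, 0.059, -0.0]
contact_force: [-1.6, 7.8, -0.5]
gripper_width: -0.0001
finger_force: 3.9
```

At the stop (7.8 N). Back off, rise, and go above the right paddle.

Emit:
{"name": "step_arm", "arguments": {"deltas": [[[0,-1.5,0,0],[0,-3,0,0],[0,-3,-5,0],[0,-3,-10,0],[2,-1,-13,0],[4,3,-13,0],[6,7,-13,0],[8,11,-13,0]]]}}

```text
time_s: 6.8
position: [0.5629, -0.0749, 0.1821]
eef_rot: [0.001, 0.998, 0.057, 0.001]
contact_force: [0.7, 0.5, -0.0]
gripper_width: -0.0002
finger_force: 0.0
```

Emit:
{"name": "step_arm", "arguments": {"deltas": [[[1.4,3.8,0,0],[1.4,3.8,3,0],[1.4,3.8,5,0],[1.4,3.8,5,0]]]}}

```text
time_s: 7.2
position: [0.5778, -0.1098, 0.1286]
eef_rot: [-0.0, 0.998, 0.057, -0.003]
contact_force: [-0.0, -0.5, -0.5]
gripper_width: -0.0002
finger_force: 0.0
```

Run:
```python
from h import *
np.set_printoptions(precision=4,suppress=True)
s=bot.state();print(s['time_s'],s['position'],s['contact_force'])
for cam in('side','top'):
    d=look(cam,cam+'3.png')
    for n in('right_paddle_top','carriage_groove','hinge_pin'):
        for r in bot.tip_of(cam,n)[:1]:
            p=w(d,r['centre']);v=p-[.5866,.0653,0];print(cam,n,round(r['p'],2),p,v@[.9934,.1146,0],v@[-.1146,.9934,0])
    if cam=='side':
        a=d['image'][180:380,200:440,::-1];cv2.imwrite('pics/s3.png',cv2.resize(a,None,fx=3,fy=3,interpolation=3))
```

```text
7.2 [ 0.5778 -0.1098  0.1286] [-0.0368 -0.4784 -0.4719]
side right_paddle_top 0.82 [ 0.5819 -0.1098  0.0922] -0.024720065810994406 -0.1734218873875509
side carriage_groove 0.61 [0.522  0.0115 0.0187] -0.07032107581190783 -0.0460255866948088
top right_paddle_top 0.8 [ 0.5806 -0.1079  0.0951] -0.02576218282783488 -0.17135871459839425
top carriage_groove 0.91 [0.5219 0.0166 0.0201] -0.06988903596369579 -0.04093080806274917
top hinge_pin 0.57 [0.5801 0.0252 0.0495] -0.011100080563366093 -0.03910612700863512
```

View pics/s3.png

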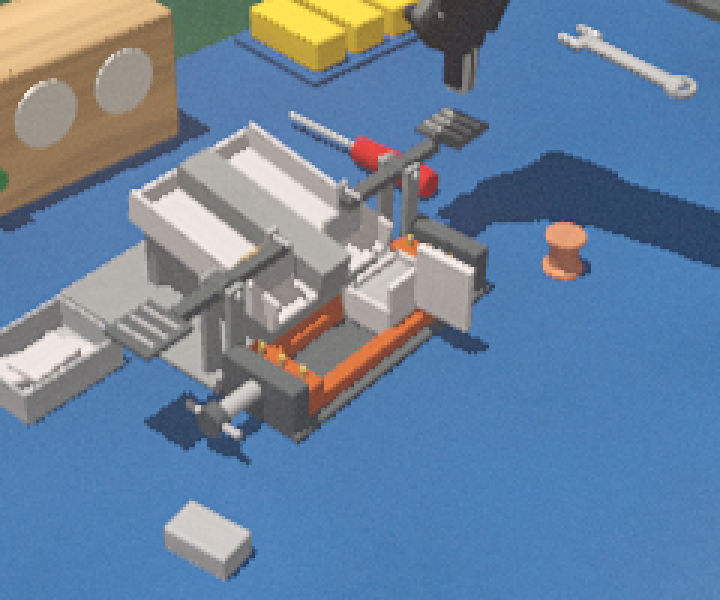

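The carriage stands by the right jaw, in front of the pin's lane (crop 390,285), and the fingers are over the right paddle (455,125). Press.

Emit:
{"name": "step_arm", "arguments": {"deltas": [[[0.3,0,2,0],[0.3,0,3.2,0],[0.3,0,4,0],[0.3,0,4.7,0],[0.3,0,5.2,0],[0.3,0,5.4,0],[0.3,0,5.5,0],[0.3,0,5.5,0]]]}}

```text
time_s: 8.4
position: [0.5833, -0.1079, 0.0765]
eef_rot: [-0.0, 0.998, 0.058, 0.0]
contact_force: [-2.3, 1.2, 4.1]
gripper_width: -0.0001
finger_force: 2.1
```

Emit:
{"name": "step_arm", "arguments": {"deltas": [[[0,0,0,0],[0,0,0,0],[0,0,0,0],[0,0,0,0],[0,0,0,0],[0,0,0,0],[0,0,0,0],[0,0,0,0]]]}}

```text
time_s: 9.2
position: [0.5835, -0.1083, 0.0763]
eef_rot: [0.0, 0.998, 0.057, 0.0]
contact_force: [-0.9, 3.2, 4.1]
gripper_width: -0.0
finger_force: 2.1
```

Run:
```python
from h import *
np.set_printoptions(precision=4,suppress=True)
s=bot.state();print(s['time_s'],s['position'],s['contact_force'])
for cam in('side','top'):
    d=look(cam,cam+'4.png')
    for n in('right_paddle_top','carriage_groove','hinge_pin','brass_nut'):
        for r in bot.tip_of(cam,n)[:1]:
            p=w(d,r['centre']);v=p-[.5866,.0653,0];print(cam,n,round(r['p'],2),p,v@[.9934,.1146,0],v@[-.1146,.9934,0])
    if cam=='side':
        a=d['image'][180:380,200:440,::-1];cv2.imwrite('pics/s4.png',cv2.resize(a,None,fx=3,fy=3,interpolation=3))
```

```text
9.2 [ 0.5835 -0.1083  0.0763] [-0.8933  3.1774  4.1128]
side right_paddle_top 0.85 [ 0.5759 -0.1047  0.0746] -0.030094424552255746 -0.16765977026441395
side carriage_groove 0.92 [0.5192 0.0146 0.0171] -0.07272769585452217 -0.04260193308421042
side hinge_pin 0.6 [0.5163 0.0576 0.0006] -0.07069378959601674 0.0004504696577385418
top right_paddle_top 0.62 [ 0.5802 -0.1064  0.0759] -0.026035967546920325 -0.16980679664244097
top carriage_groove 0.9 [0.5187 0.0165 0.0214] -0.07308755753940828 -0.04067581382109734
top hinge_pin 0.55 [0.5184 0.0201 0.0235] -0.0729073992300785 -0.037053268047900635
top brass_nut 0.59 [0.5784 0.1039 0.0586] -0.003681833731776804 0.03924076583771131
```

View pics/s4.png

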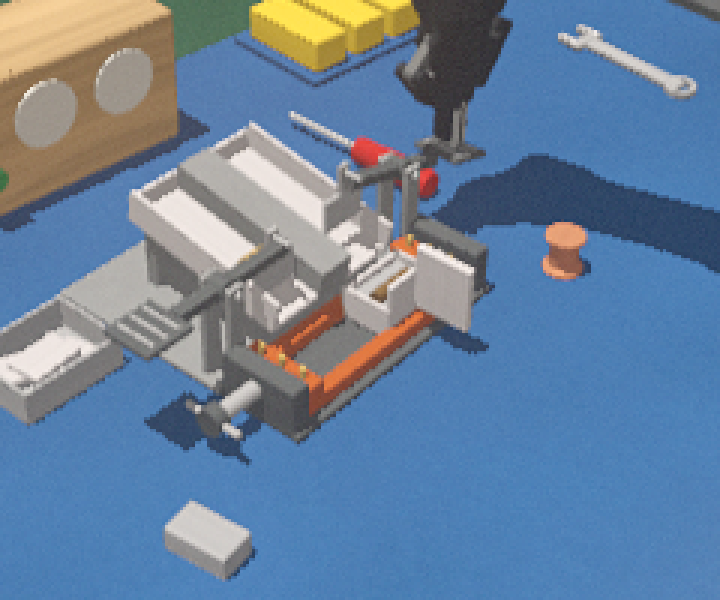

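The pin (bronze, crop 385,288) lies in the carriage groove, and the gate is up. Now I'll release the paddle gently and rise clear.

Emit:
{"name": "step_arm", "arguments": {"deltas": [[[0,0,-0.8,0],[0,0,-1.6,0],[0,0,-2.4,0],[0,0,-4,0],[0,0,-7,0],[0,0,-10,0],[0,0,-12,0],[0,0,-12,0]]]}}

```text
time_s: 10.5
position: [0.585, -0.1089, 0.1995]
eef_rot: [0.001, 0.998, 0.057, 0.003]
contact_force: [0.8, -0.8, 0.8]
gripper_width: 0.0001
finger_force: 0.0
```

Run:
```python
from h import *
np.set_printoptions(precision=4,suppress=True)
s=bot.state();print(s['time_s'],s['position'],s['contact_force'])
for cam in('side','top'):
    d=look(cam,cam+'5.png')
    for n in('right_paddle_top','carriage_groove','hinge_pin','brass_nut'):
        for r in bot.tip_of(cam,n)[:1]:
            p=w(d,r['centre']);v=p-[.5866,.0653,0];print(cam,n,round(r['p'],2),p,v@[.9934,.1146,0],v@[-.1146,.9934,0])
    if cam=='side':
        a=d['image'][180:380,200:440,::-1];cv2.imwrite('pics/s5.png',cv2.resize(a,None,fx=3,fy=3,interpolation=3))
```

```text
10.5 [ 0.585  -0.1089  0.1995] [ 0.7701 -0.7932  0.7543]
side right_paddle_top 0.65 [ 0.5791 -0.1086  0.0917] -0.02733776496713344 -0.17189566917171265
side carriage_groove 0.93 [0.5217 0.0147 0.0195] -0.07031381887340124 -0.042782808039442434
side hinge_pin 0.61 [0.4725 0.0105 0.0598] -0.1196715047874244 -0.041317680374184824
top right_paddle_top 0.93 [ 0.5824 -0.11    0.098 ] -0.024286262796520224 -0.1737015567066315
top carriage_groove 0.56 [0.5197 0.0163 0.0241] -0.07207385193469149 -0.0409596202530535
top hinge_pin 0.68 [ 0.4469 -0.4002 -0.0024] -0.1921116611107191 -0.44643932254477453
top brass_nut 0.55 [ 0.5617  0.4281 -0.0036] 0.016892834443027794 0.3633024240012348
```

View pics/s5.png

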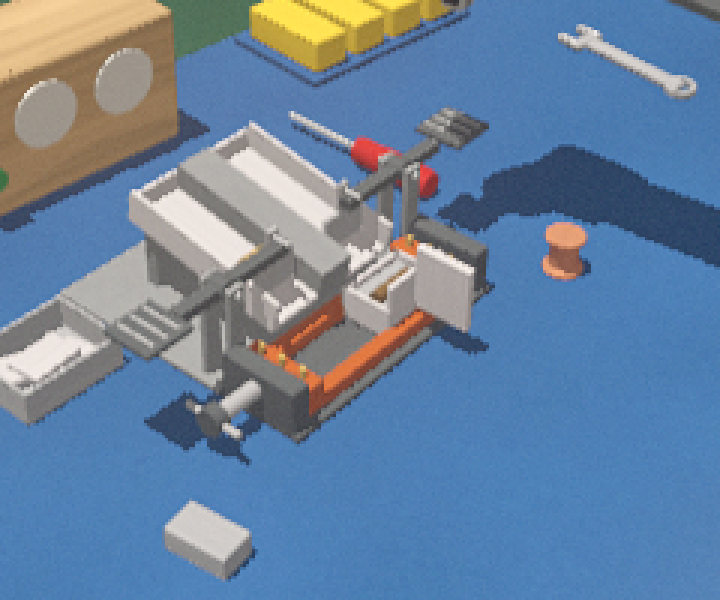

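The right paddle is back up (455,125), the pin lies in the carriage (385,290), and the arm is clear. The nut still shows behind its gate (crop 255,252).

```bash
python3 -c "
from rig import bot
print(bot.sign_off())"
```

```text
the job is handed in; nothing more can be done
None
```

The job is handed in: the hinge pin was in the right lane and now lies in the carriage at the right stop, the right paddle is back up with its gate shut, and the nut is still behind its own gate; no verdict came back at hand-in.

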